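Close up the tin rack with its sliding stop

TASK

Three food tins stand loosely spaced in the wooden rack. With the fingertips, push the rack's sliding stop along its rail towards the tins, over the first notch, until it has closed up the row and its spring pin drops into the second notch; leave it seated there and do not force it on past that notch. Touch only the stop: do not pinch it, do not touch or lift the tins, and leave the mugs and the bowl where they stand.

Things in the scene. Friction and masses are not known exactly. Their poses are not given: they have to be found in the camera images.
- rack: Fixed pale wooden tin rack, 104 x 350 mm. Origin: on the worktop, mid-length on the centre line of the tin channel; y along the channel, -x its front with an aluminium rail (top z 22 mm). Tins stand on the base (z 8 mm) between a front lip (top z 24) and a back wall (top z 34), 63 mm apart; the end plate (inner face y -165 mm, top z 63) closes the -y end; the +y end is open.
- stop (a joint): Travel of the sliding stop, m: 0 at the open end, grows as it is pushed along the rack's -y to the tins; hard end 0.132. Starts at 0 to 0.03; stays where left. First notch at 0.055, second at 0.114. The flat rail takes 2 to 4 N, with the row of tins up to 8 N. Into a notch the force dips to about 0, then rises: 6 to 9 N leaves the first notch, over 20 N the second.
- pin (a joint): Drop of the stop's spring pin (dark round knob on the metal housing at the stop's front), m: about 0.001 while its tip runs on the flat rail, about 0.005 in the first notch and 0.0055 in the second.
- push_face (a point): Middle of the flat rear face of the sliding stop, to be pushed along the rack's -y (axes as the rack's). The stop is an upright wooden plate across the channel, 16 mm thick; this face spans rack x -36 to +56 mm and z 36 to 90 mm above the worktop, the point at x +10, z 63. Only the low rack lies behind it. The pin housing stands at x -62 to -36, z 27 to 55 mm, its knob up to z 76.
- notch_1 (a point): First notch, a V with gentle flanks in the top of the rail (z 22 mm, at rack x -50 mm): the spot where the pin sits in it. It is only passed over.
- notch_2 (a point): Second notch, a deeper V with a steep far flank, 59 mm farther towards the end plate: the spot where the pin shall rest. With the stop here the closed-up row of tins has 8 mm of slack.
- tin_a: Small loose food tin, 57 mm in diameter, 72 mm high, about 0.18 kg, nearest the end plate; it stands upright in the rack. Origin: centre of its underside.
- tin_b: Small loose food tin, 57 mm in diameter, 72 mm high, about 0.18 kg, the middle one; it stands upright in the rack. Origin: centre of its underside.
- tin_c: Small loose food tin, 57 mm in diameter, 72 mm high, about 0.18 kg, nearest the stop; it stands upright in the rack. Origin: centre of its underside.
- mug_b: White mug with handle, 89x120x98 mm: a bystander, to be left alone. Origin: on the worktop, at about its middle.
- mug_c: Striped mug with handle, 90x120x88 mm: a bystander, to be left alone. Origin: on the worktop, at about its middle.
- pinch_bowl: Small white bowl, 105 mm across, 51 mm high: a bystander, to be left alone. Origin: on the worktop, at about its middle.
There are look-alikes about, which are no part of the job. What is shaped like the tin_c but orange is not meant.

How it is judged (in metres and radians):
On the way:
1. the fingers push the stop on its back, beyond the first notch (value of joint stop between 0.065 and 0.106 m and contact force between the fingers and stop_back above 0.3 N), for 0.1 s.
At the end, for the whole second after the job is handed in: The stop rests in the second notch (joint stop within 3 mm of 0.114 and the pin dropped by at least 3.5 mm), and the three tins stand upright and still on the rack's base between the stop and the end plate (value of joint stop between 0.111 and 0.117 m and value of joint pin above 0.0035 m and velocity of joint stop between -0.005 and 0.005 m/s and angle between each of tin_a, tin_b, tin_c's own z axis and vertical below 0.08 rad and z of each of tin_a, tin_b, tin_c in the frame of rack below 0.012 m and x of tin_a in the frame of rack between -0.008 and 0.008 m and y of each of tin_a, tin_b, tin_c in the frame of rack below 0 m and linear speed of each of tin_a, tin_b, tin_c below 0.01 m/s and x of tin_b in the frame of rack between -0.008 and 0.008 m and x of tin_c in the frame of rack between -0.008 and 0.008 m); the robot touches nothing.
It fails at once if the stop is forced out beyond the second notch (more than 6 mm past it) (value of joint stop above 0.12 m).
It fails at once if the stop is pinched (fingers press its back and its front at once) (contact force between the fingers and stop_back above 1 N and contact force between the fingers and stop_front above 1 N).
It fails at once if a tin is touched by the fingers (contact force between the fingers and tin_a above 1 N or contact force between the fingers and tin_b above 1 N or contact force between the fingers and tin_c above 1 N).
It fails at once if a tin is lifted or tipped (z of any of tin_a, tin_b, tin_c in the frame of rack above 0.025 m or angle between any of tin_a, tin_b, tin_c's own z axis and vertical above 0.35 rad).
It fails at once if a mug or the bowl is moved by more than 2 cm (distance of any of mug_b, mug_c, pinch_bowl from where it was at the start of the episode above 0.02 m).
It also fails if it takes over 61 s, if anything falls off the work surface, if the arm or the gripper's body presses on something with over 40 N, if the wrist force passes 120 N, or if a joint passes its speed limit or range.

ROBOT

A 7-joint arm with a two-finger parallel gripper is mounted at the origin on a cart in front of the work surface, level with it; the furniture and walls round the work are solid. World frame = base frame: x ahead of the robot, y to its left, z up, the work surface at z = 0. Lengths are in m, angles in degrees, forces in N, time in s.
With the tool pointing down it reaches from about 0.425 to 0.875 m from the base axis. Payload 4.7 kg.
Tool frame: the origin (TCP) lies midway between the tips of the shut fingers; the grasp point (between the pads) lies 19 mm behind it; z points along the fingers, y is the direction in which the jaws open and shut (so a half turn about z gives the same grasp; the last joint's range is limited). The gripper opens to 87 mm and grips with 3 to 60 N. Pads are 19 mm wide; open, the fingers measure 117 mm over their backs; the gripper's body (75 mm by 190 mm) begins 51 mm behind the grasp point.
Start: joints at [70.709, 18.392, -4.016, 83.108, 1.295, 78.541, -3.26], TCP at [0.223, -0.61, 0.223] pointing down, gripper open.
Joint ranges: [-163.93, 163.93], [-17.29, 119.83], [-79.2, 71.16], [3.27, 140.29], [-89.18, 269.18], [5.43, 117.66], [-154.24, 154.24]. Speed limits (degrees/s): [147.25, 147.25, 180, 180, 180, 180, 180].

INTERFACE

Orientations are given as [roll, pitch, yaw] about the fixed x, y, z axes, in that order (R = Rz(yaw) Ry(pitch) Rx(roll)).
In Python, from cell import env gives the robot as it stands.
- The arm moves only by the tool apply_moves, never from a script. Its argument "targets" is a list of rows, each a list of 2 entries, a list of its own where there are three numbers: the shift along the world's x, y, z in mm, then the turn, a rotation vector about the world's x, y, z in rad. A call has 1 to 8 rows; each row is the pose to reach, as a shift and turn from the pose commanded when the call began; what a row does not reach only later rows make up. A row lasts 1/10 s, in which the tool goes at most 50 mm and 8.59 degrees, less where a joint would pass 70% of its speed; a pose out of reach is approached as far as the arm can. A call with a gripper value outside its range is refused whole. "hand" is the finger opening in mm, from 0 to 87, set as the call begins (left out, the last holds). The fingers move at their own pace and stop on an object; "squeeze" is the grip in N (left out, the last holds). Time passes only in rows, so rows that repeat a pose let the fingers close. It gives the time, the measured TCP pose, the force and the opening at its end, in the units of the state.
- env.get_obs(): the state, without advancing time (a new reading comes with each control period).
- env.read_camera(name): name is "scene" or "top"; returns a dict with "image" (420x560x3 uint8, red, green, blue), "camera_matrix" (3x3 intrinsics, pixels), "k1" (the pictures are not rectified: a ray, as slopes to the right and down, at radius r is drawn at 1 + k1 r^2 times it, then the intrinsics apply), "camera_from_world" (4x4, takes a point from world to camera coordinates). Camera axes: x right, y down, z forward; pixel columns grow to the right and rows downward; lengths in m; the calibration is good to about 2 mm. A picture is of the moment at which its call begins. There is no depth.
- env.sign_off(): hands the job in, once; it reports no verdict.
Trained networks look in a picture, given as the dict that the camera call returned (one of the last four; its "shot" number tells which), for a name from the list of things; names that differ only in an ending like _2 or _b are one class to them, and where a whole thing is asked for, a point or a joint stands for the part that bears it (a point fixed in the world has none). Each returns a list of dicts, best first, with "conf" (0 to 1); they miss things now and then, are a little off and sometimes report something else, mostly with a low value. They report only what shows in the picture. A call takes as long as a camera call. They do not tell look-alikes from the thing itself.
- env.regions_of(picture, target): "region" (420x560 bool, what is visible of it) and "rect" ([left, top, right, bottom] in pixels, round what is visible of it).
The state is a dict: "time_s": time; "qpos": joint angles; "joint_velocities": joint speeds; "effort": joint torques, N m; "tool_pos": TCP position; "tool_rot": TCP orientation; "force": force on the tool from outside, world axes, zero at the start; "wrist_torque": the same for the moment, N m; "grip_width": finger opening in m.
Only numpy, scipy, OpenCV 4.12 (cv2) and the standard library are available. Lean on these libraries where they do the work, as an engineer would, in place of code of your own. Each camera call takes 0.05 s, during which the arm holds its last target. There are 200 camera calls.

## Working session

There is one attempt and no reset: what is moved stays moved. The work goes in short steps, Python scripts to look and compute and a tool call to move; the robot and the scene stay as the last step left them, time stands still between calls to the robot, and variables do not carry over. Pictures are saved under pics/ and viewed, about 8 in all and at most 12, crops included, and the job is handed in when it is done.

Besides the shell and the picture viewer there is one more tool, called after "Call:" by a JSON object that holds its "method" and its "body". apply_moves: Moves the arm, as the interface text tells. Its arguments: {"type":"object","properties":{"targets":{"type":"array","items":{"type":"array"}},"hand":{"type":"number"},"squeeze":{"type":"number"}},"required":["targets"]}

```bash
mkdir -p pics
cat > h.py <<'E'
import numpy as np, cv2
from cell import env
def ray(p,u,v):
    K=p["camera_matrix"];x=(u-K[0][2])/K[0][0];y=(v-K[1][2])/K[1][1]
    r=np.hypot(x,y);s=r
    for _ in range(30): s=r/(1+p["k1"]*s*s)
    f=s/r if r>0 else 1
    T=np.array(p["camera_from_world"]);R=T[:3,:3];c=-R.T@T[:3,3]
    return c,R.T@np.array([x*f,y*f,1])
def at_z(p,u,v,z):
    c,d=ray(p,u,v);return c+d*(z-c[2])/d[2]
def proj(p,X):
    T=np.array(p["camera_from_world"]);q=T[:3,:3]@np.array(X)+T[:3,3];x,y=q[0]/q[2],q[1]/q[2]
    k=1+p["k1"]*(x*x+y*y);K=p["camera_matrix"];return K[0][0]*x*k+K[0][2],K[1][1]*y*k+K[1][2]
def save(p,n,crop=None,f=1):
    im=p["image"][:,:,::-1]
    if crop: l,t,r,b=crop;im=im[t:b,l:r]
    cv2.imwrite("pics/"+n,cv2.resize(im,None,fx=f,fy=f,interpolation=cv2.INTER_CUBIC))
E
python3 - <<'E'
from h import *
for n in("scene","top"):
    p=env.read_camera(n);save(p,n+"0.png",None,1.4)
    T=np.array(p["camera_from_world"]);print(n,-T[:3,:3].T@T[:3,3])
    for t in("rack","stop","pin","tin_a","mug_b","pinch_bowl"):
        for d in env.regions_of(p,t)[:4]:
            l,a,r,b=d["rect"];print(t,round(d["conf"],2),d["rect"],at_z(p,(l+r)/2,(a+b)/2,0.05).round(3))
print(env.get_obs())
E
```

```text
scene [-0.34725066  1.04087096  0.68889065]
stop 0.97 [258.7, 202.9, 291.0, 232.5] [0.443 0.02  0.05 ]
pin 0.42 [326.1, 162.4, 353.9, 188.7] [ 0.455 -0.421  0.05 ]
tin_a 0.75 [293.4, 181.6, 309.6, 204.1] [ 0.484 -0.194  0.05 ]
tin_a 0.75 [273.2, 195.4, 292.6, 216.3] [ 0.475 -0.067  0.05 ]
tin_a 0.6 [283.7, 187.9, 303.3, 209.8] [ 0.478 -0.135  0.05 ]
mug_b 0.68 [326.1, 162.2, 353.5, 189.2] [ 0.454 -0.419  0.05 ]
mug_b 0.63 [366.3, 163.4, 393.2, 192.0] [ 0.315 -0.486  0.05 ]
pinch_bowl 0.86 [177.0, 260.7, 218.3, 292.3] [0.404 0.398 0.05 ]
top [ 0.23918576 -0.05410589  1.50701702]
stop 0.6 [250.1, 172.0, 267.6, 210.1] [0.457 0.012 0.05 ]
pin 0.16 [408.3, 216.7, 442.3, 252.2] [ 0.312 -0.495  0.05 ]
tin_a 0.92 [298.7, 172.2, 316.9, 191.7] [ 0.482 -0.139  0.05 ]
tin_a 0.75 [190.1, 213.4, 212.9, 233.4] [0.361 0.189 0.05 ]
tin_a 0.68 [274.8, 173.0, 293.8, 195.8] [ 0.476 -0.067  0.05 ]
tin_a 0.64 [325.7, 165.2, 344.3, 188.4] [ 0.496 -0.224  0.05 ]
mug_b 0.95 [396.6, 161.6, 425.0, 200.5] [ 0.478 -0.459  0.05 ]
mug_b 0.62 [408.4, 214.4, 442.9, 253.2] [ 0.314 -0.496  0.05 ]
mug_b 0.3 [232.6, 160
[... 160 characters left out ...]
0.458  0.05 ]
{'time_s': 0.7, 'qpos': array([70.70906383, 18.39120549, -4.01634242, 83.10752835,  1.29548923,
       78.54131412, -3.26140135]), 'joint_velocities': array([-0.11739592, -0.02631341, -0.01822563,  0.01693803,  0.05729293,
       -0.15088644,  0.05549416]), 'effort': array([ 1.03080089e-03, -4.90946209e+01, -4.02429001e-01, -3.12712169e+01,
       -6.34955917e-02,  3.35669133e-02, -3.43263525e-05]), 'tool_pos': array([ 0.22334438, -0.61044373,  0.22259491]), 'tool_rot': array([1.79994886e+02, 3.16470043e-03, 2.00986575e+01]), 'force': array([ 0.65922577,  0.07900194, -0.04682018]), 'wrist_torque': array([-0.01336364,  0.00470206, -0.03269121]), 'grip_width': 0.0870856324342673}
```

View pics/scene0.png

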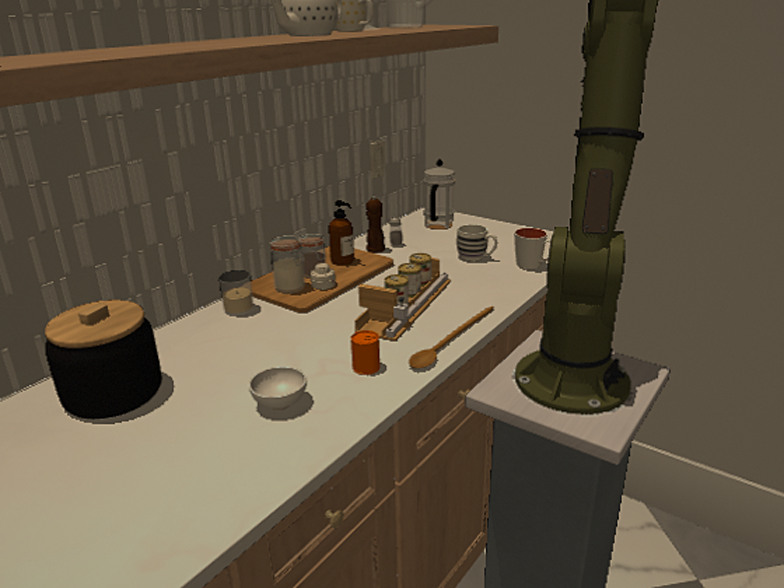

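View pics/top0.png

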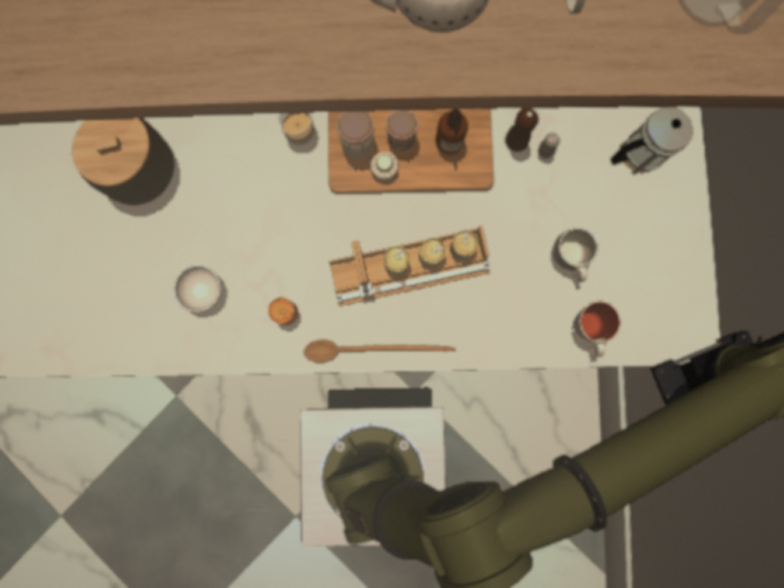

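The scene shows the rack at about (0.46, -0.09), yawed roughly 9°. The stop is at top-image px (258,190), with three yellow tins beyond it and the orange look-alike outside the rack. Next I'll take enlarged crops with a guessed model drawn over them.

```bash
cat >> h.py <<'E'
def W(pose,X):
    x,y,a=pose;a=np.radians(a);c,s=np.cos(a),np.sin(a)
    return np.array([x+c*X[0]-s*X[1],y+s*X[0]+c*X[1],X[2]])
def over(p,pose,q,n,crop,f):
    im=p["image"][:,:,::-1];l,t,r,b=crop
    im=cv2.resize(im[t:b,l:r],None,fx=f,fy=f,interpolation=cv2.INTER_CUBIC)
    def poly(pts,c):
        P=[((proj(p,W(pose,X))-np.array([l,t])+.5)*f-.5) for X in pts]
        cv2.polylines(im,[np.array(P).round().astype(np.int32)],True,c,1)
    poly([(-.036,-.165,.063),(.0355,-.165,.063),(.0355,-.175,.063),(-.036,-.175,.063)],(255,0,0))
    poly([(-.0315,-.165,.008),(.0315,-.165,.008),(.0315,.175,.008),(-.0315,.175,.008)],(0,255,0))
    poly([(-.036,q,.036),(.056,q,.036),(.056,q,.09),(-.036,q,.09)],(0,0,255))
    poly([(-.036,q-.016,.09),(.056,q-.016,.09),(.056,q,.09),(-.036,q,.09)],(0,0,255))
    cv2.imwrite("pics/"+n,im)
E
python3 - <<'E'
from h import *
pose=(.468,-.093,9);q=.115
p=env.read_camera("top");over(p,pose,q,"t1.png",(225,150,360,225),5.9)
for d in env.regions_of(p,"tin_a")[:5]:
    l,a,r,b=d["rect"];ys,xs=np.nonzero(d["region"]);print(d["rect"],at_z(p,(xs.mean()),(ys.mean()),.07).round(3))
p=env.read_camera("scene");over(p,pose,q,"s1.png",(245,175,325,245),8)
E
```

```text
[298.5, 171.2, 317.7, 188.3] [ 0.485 -0.139  0.07 ]
[191.5, 214.0, 214.0, 231.5] [0.364 0.184 0.07 ]
[270.9, 177.8, 294.9, 197.7] [ 0.468 -0.063  0.07 ]
[323.6, 165.5, 345.1, 188.8] [ 0.499 -0.211  0.07 ]
```

View pics/t1.png

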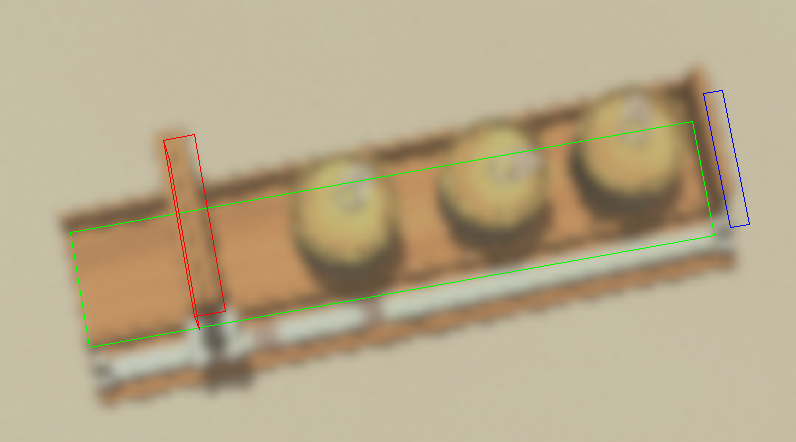

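View pics/s1.png

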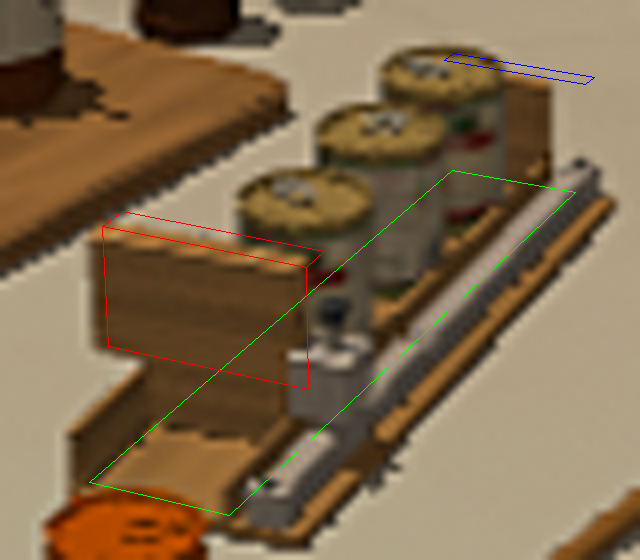

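Run:
```python
from h import *
from scipy.optimize import least_squares
pt=env.read_camera("top");ps=env.read_camera("scene")
def T(u,v):return pt,((u+.5)/5.9+225-.5,(v+.5)/5.9+150-.5)
def S(u,v):return ps,((u+.5)/8+245-.5,(v+.5)/8+175-.5)
def obs(q,xb):
    return [(*T(158,138),(.056,q,.09)),(*T(195,316),(-.036,q,.09)),(*S(92,232),(.056,q,.09)),(*S(305,268),(-.036,q,.09)),(*S(97,350),(.056,q,.036)),
    (*T(62,217),(xb,.175,.034)),(*S(70,437),(xb,.175,.034)),(*S(305,547),(xb-.104,.175,0)),(*S(613,207),(xb-.104,-.175,.008)),
    (*T(105,404),(xb-.104,.175,.004)),(*T(735,266),(xb-.104,-.175,.004)),(*S(551,90),(-.034,-.165,.063))]
def f(z):
    x,y,a,q,xb=z
    return np.ravel([np.array(proj(p,W((x,y,a),X)))-np.array(m) for p,m,X in obs(q,xb)])
r=least_squares(f,[.47,-.09,10,.115,.038],x_scale=[.01,.01,1,.01,.01],loss='soft_l1')
print(r.x);print(r.fun.reshape(-1,2).round(1))
x=r.x;over(pt,x[:3],x[3],"t2.png",(225,150,360,225),5.9);over(ps,x[:3],x[3],"s2.png",(245,175,325,245),8)
a=cv2.imread("pics/t2.png");b=cv2.imread("pics/s2.png");b=cv2.resize(b,None,fx=.6,fy=.6);a=cv2.resize(a,(560,310))
o=np.zeros((650,560,3),np.uint8);o[:310]=a;o[312:312+336,:384]=b;cv2.imwrite("pics/c2.png",o[:600])
pose=x[:3];print("push pt",W(pose,(.01,x[3],.063)),"n1",W(pose,(-.05,x[3]-.055,.022)))
for p in(pt,):
  for d in env.regions_of(p,"tin_a")[:4]: 
    l,a,r_,b=d["rect"];w=at_z(p,(l+r_)/2,(a+b)/2,.06);c,s=np.cos(np.radians(pose[2])),np.sin(np.radians(pose[2]));dx,dy=w[0]-pose[0],w[1]-pose[1];print("tin rack xy",c*dx+s*dy,-s*dx+c*dy)
```

```text
[ 0.47406802 -0.0893316  11.70133959  0.11357971  0.0399184 ]
[[-0.5  0.2]
 [-0.1 -0.4]
 [ 0.4 -0.4]
 [-0.2 -0.3]
 [ 0.5 -0.1]
 [-1.2 -0.6]
 [-0.6 -1.4]
 [ 0.5  0.5]
 [ 0.6 -2. ]
 [-0.6  1. ]
 [ 0.5 -0.3]
 [ 0.  -1.3]]
push pt [0.46082508 0.0239158  0.063     ] n1 [ 0.41322656 -0.0421098   0.022     ]
tin rack xy 0.0012017611018771434 0.021810060177009035
tin rack xy -0.0025219241840547246 -0.13444560854897117
tin rack xy -0.059112287120175334 0.2909132929135062
```

View pics/c2.png

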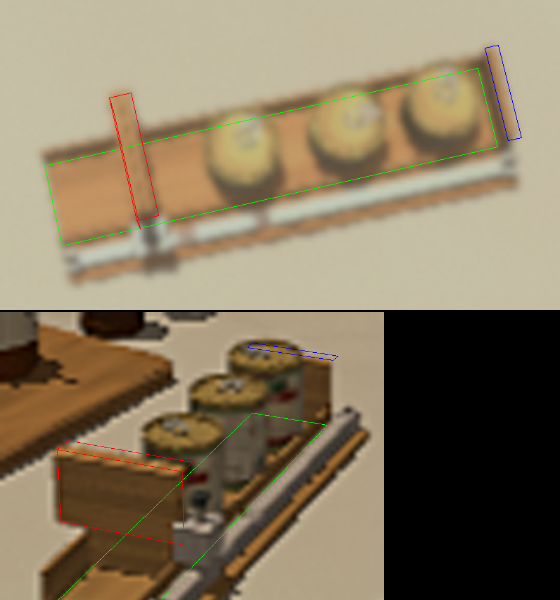

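Fit agrees within about 1-2 px: rack (0.474, -0.089), yaw 11.7°, stop back face at rack y ≈ 0.1136 (travel ≈ 30 mm by the 8 mm slack rule). I'll swing over at height with the fingers shut and tool yaw about 101.7°.

Call:
{"method": "apply_moves", "body": {"targets": [[[41,28,0],[0,0,0.08]],[[79,59,0],[0,0,0.16]],[[114,93,0],[0,0,0.24]],[[146,128,0],[0,0,0.32]],[[174,165,0],[0,0,0.4]],[[198,204,0],[0,0,0.48]],[[219,243,0],[0,0,0.56]],[[237,284,0],[0,0,0.63]]], "hand": 0, "squeeze": 20}}

```text
time_s: 1.8
tool_pos: [0.4613, -0.3248, 0.2227]
tool_rot: [180.0, 0.0, 56.4]
force: [1.9, 0.1, 0.0]
grip_width: 0.031
```

Call:
{"method": "apply_moves", "body": {"targets": [[[14,41,0],[0,0,0.08]],[[25,82,0],[0,0,0.16]],[[32,123,0],[0,0,0.24]],[[35,164,0],[0,0,0.32]],[[36,205,0],[0,0,0.4]],[[33,244,0],[0,0,0.48]],[[27,282,0],[0,0,0.56]],[[18,319,0],[0,0,0.63]]]}}

```text
time_s: 2.6
tool_pos: [0.4782, -0.0056, 0.2228]
tool_rot: [180.0, 0.0, 92.5]
force: [0.3, 0.2, 0.6]
grip_width: 0.0002
```

Call:
{"method": "apply_moves", "body": {"targets": [[[-11,35,0],[0,0,0.08]],[[-25,69,0],[0,0,0.16]],[[-25,69,0],[0,0,0.16]],[[-25,69,0],[0,0,0.16]]]}}

```text
time_s: 3.0
tool_pos: [0.4533, 0.062, 0.223]
tool_rot: [179.9, 0.1, 101.5]
force: [-0.1, -0.2, -0.4]
grip_width: 0.0004
```

Call:
{"method": "apply_moves", "body": {"targets": [[[0,0,-40],[0,0,0]],[[0,0,-80],[0,0,0]],[[0,0,-115],[0,0,0]],[[0,0,-140],[0,0,0]],[[0,0,-155],[0,0,0]],[[0,0,-163],[0,0,0]],[[0,0,-163],[0,0,0]]]}}

```text
time_s: 3.7
tool_pos: [0.4529, 0.0606, 0.0587]
tool_rot: [-179.9, -0.0, 101.4]
force: [-0.7, 0.7, -0.2]
grip_width: 0.0003
```

Run:
```python
from h import *
p=env.read_camera("scene");save(p,"s3.png",(225,145,325,245),6)
```

```text
(no output)
```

View pics/s3.png

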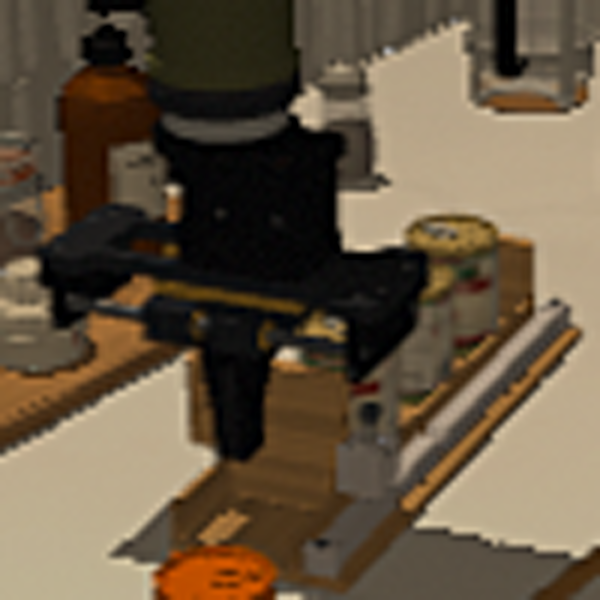

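Fingertips (px 240,455) hang free behind the stop plate, clear of the rack. I'll approach it now along (0.203, -0.979).

Call:
{"method": "apply_moves", "body": {"targets": [[[2,-10,0],[0,0,0]],[[4,-17,0],[0,0,0]],[[4.5,-21.5,0],[0,0,0]],[[5,-24.5,0],[0,0,0]],[[5.5,-26.5,0],[0,0,0]],[[6,-28.5,0],[0,0,0]],[[6,-30,0],[0,0,0]]]}}

```text
time_s: 4.45
tool_pos: [0.4594, 0.0329, 0.0598]
tool_rot: [180.0, -0.1, 101.5]
force: [-0.5, 5.8, 2.7]
grip_width: 0.0003
```

Call:
{"method": "apply_moves", "body": {"targets": [[[0.6,-3,0],[0,0,0]],[[1.2,-6,0],[0,0,0]],[[1.8,-9,0],[0,0,0]],[[2.4,-12,0],[0,0,0]],[[3,-14.5,0],[0,0,0]],[[3.5,-17,0],[0,0,0]],[[3.5,-17,0],[0,0,0]]]}}

```text
time_s: 5.15
tool_pos: [0.463, 0.0136, 0.0595]
tool_rot: [180.0, 0.1, 101.5]
force: [-0.6, -0.6, -0.1]
grip_width: 0.0006
```

Call:
{"method": "apply_moves", "body": {"targets": [[[0.4,-2,0],[0,0,0]],[[0.4,-2,0],[0,0,0]]]}}

```text
time_s: 5.35
tool_pos: [0.4633, 0.0115, 0.0594]
tool_rot: [-180.0, 0.1, 101.4]
force: [0.4, -0.3, 0.3]
grip_width: 0.0003
```

Call:
{"method": "apply_moves", "body": {"targets": [[[0.4,-2,0],[0,0,0]],[[0.4,-2,0],[0,0,0]]]}}

```text
time_s: 5.55
tool_pos: [0.4635, 0.0103, 0.0595]
tool_rot: [-180.0, -0.0, 101.4]
force: [0.4, 0.1, 0.0]
grip_width: 0.0009
```

Call:
{"method": "apply_moves", "body": {"targets": [[[0.4,-2,0],[0,0,0]],[[0.4,-2,0],[0,0,0]]]}}

```text
time_s: 5.75
tool_pos: [0.4636, 0.0098, 0.0595]
tool_rot: [-180.0, -0.1, 101.5]
force: [-1.7, 4.7, 0.1]
grip_width: 0.0006
```

Call:
{"method": "apply_moves", "body": {"targets": [[[0.4,-2,0],[0,0,0]],[[0.4,-2,0],[0,0,0]]]}}

```text
time_s: 5.95
tool_pos: [0.4638, 0.0087, 0.0595]
tool_rot: [-180.0, -0.2, 101.5]
force: [-2.9, 5.6, 1.2]
grip_width: 0.0
```

Call:
{"method": "apply_moves", "body": {"targets": [[[0.4,-2,0],[0,0,0]],[[0.4,-2,0],[0,0,0]]]}}

```text
time_s: 6.15
tool_pos: [0.4641, 0.007, 0.0595]
tool_rot: [-180.0, -0.2, 101.5]
force: [-3.2, 6.1, 1.7]
grip_width: 0.0006
```

Call:
{"method": "apply_moves", "body": {"targets": [[[0.4,-2,0],[0,0,0]],[[0.4,-2,0],[0,0,0]]]}}

```text
time_s: 6.35
tool_pos: [0.4646, 0.0047, 0.0595]
tool_rot: [-180.0, -0.2, 101.5]
force: [-1.7, 6.8, 2.0]
grip_width: 0.0005
```

Call:
{"method": "apply_moves", "body": {"targets": [[[0.4,-2,0],[0,0,0]],[[0.4,-2,0],[0,0,0]]]}}

```text
time_s: 6.55
tool_pos: [0.4652, 0.002, 0.0595]
tool_rot: [-180.0, -0.1, 101.5]
force: [-1.8, 2.5, 0.9]
grip_width: 0.0003
```

Dip and rise passed: notch 1 seat was at TCP y ≈ 0.010, so notch 2 should seat at y ≈ -0.048. Continue to about -0.030, then go in fine steps.

Call:
{"method": "apply_moves", "body": {"targets": [[[0.4,-2,0],[0,0,0]],[[0.8,-4,0],[0,0,0]],[[1.2,-6,0],[0,0,0]],[[1.6,-8,0],[0,0,0]],[[2.0,-10,0],[0,0,0]],[[2.4,-12,0],[0,0,0]],[[2.8,-14,0],[0,0,0]],[[3.2,-16,0],[0,0,0]]]}}

```text
time_s: 7.35
tool_pos: [0.4683, -0.014, 0.0595]
tool_rot: [-180.0, -0.1, 101.5]
force: [-1.6, 7.0, 1.4]
grip_width: 0.0005
```

Call:
{"method": "apply_moves", "body": {"targets": [[[0.4,-2,0],[0,0,0]],[[0.8,-4,0],[0,0,0]],[[1.2,-6,0],[0,0,0]],[[1.6,-8,0],[0,0,0]],[[2.0,-10,0],[0,0,0]],[[2.4,-12,0],[0,0,0]],[[2.9,-14,0],[0,0,0]]]}}

```text
time_s: 8.05
tool_pos: [0.4712, -0.0279, 0.0594]
tool_rot: [-179.9, -0.1, 101.5]
force: [-2.3, 5.5, 2.8]
grip_width: 0.0004
```

Run:
```python
from h import *
o=env.get_obs();print(o["tool_pos"],o["force"])
p=env.read_camera("scene");save(p,"s4.png",(245,145,325,225),7)
```

```text
[ 0.47116795 -0.02794225  0.05944524] [-2.31091629  5.4634031   2.76981328]
```

View pics/s4.png

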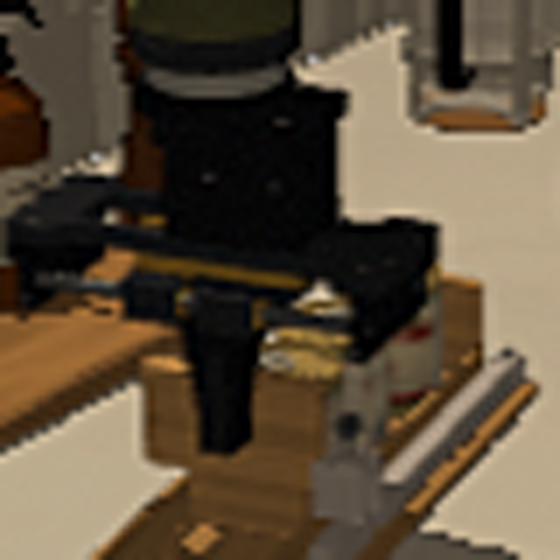

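The stop is close behind the upright tins, with the fingers on its back. Continue in finer steps.

Call:
{"method": "apply_moves", "body": {"targets": [[[0.3,-1.5,0],[0,0,0]],[[0.6,-3,0],[0,0,0]],[[0.9,-4.5,0],[0,0,0]],[[1.2,-6,0],[0,0,0]],[[1.4,-7,0],[0,0,0]],[[1.4,-7,0],[0,0,0]]]}}

```text
time_s: 8.7
tool_pos: [0.4726, -0.0352, 0.0595]
tool_rot: [-180.0, -0.1, 101.5]
force: [-1.9, 5.3, 2.2]
grip_width: 0.0004
```

Call:
{"method": "apply_moves", "body": {"targets": [[[0.2,-1,0],[0,0,0]],[[0.2,-1,0],[0,0,0]]]}}

```text
time_s: 8.9
tool_pos: [0.4728, -0.0362, 0.0594]
tool_rot: [-180.0, -0.1, 101.5]
force: [-3.0, 4.7, 1.6]
grip_width: 0.0004
```

Call:
{"method": "apply_moves", "body": {"targets": [[[0.2,-1,0],[0,0,0]],[[0.2,-1,0],[0,0,0]]]}}

```text
time_s: 9.1
tool_pos: [0.473, -0.0372, 0.0595]
tool_rot: [-180.0, -0.1, 101.5]
force: [-2.5, 6.0, 2.2]
grip_width: 0.0004
```

Call:
{"method": "apply_moves", "body": {"targets": [[[0.2,-1,0],[0,0,0]],[[0.2,-1,0],[0,0,0]]]}}

```text
time_s: 9.3
tool_pos: [0.4732, -0.0382, 0.0594]
tool_rot: [-179.9, -0.1, 101.5]
force: [-1.9, 4.2, 1.1]
grip_width: 0.001
```

Call:
{"method": "apply_moves", "body": {"targets": [[[0.2,-1,0],[0,0,0]],[[0.2,-1,0],[0,0,0]]]}}

```text
time_s: 9.5
tool_pos: [0.4734, -0.0392, 0.0595]
tool_rot: [-179.9, -0.1, 101.5]
force: [-1.8, 5.3, 1.1]
grip_width: 0.0005
```

Call:
{"method": "apply_moves", "body": {"targets": [[[0.2,-1,0],[0,0,0]],[[0.2,-1,0],[0,0,0]]]}}

```text
time_s: 9.7
tool_pos: [0.4737, -0.0405, 0.0594]
tool_rot: [-180.0, -0.1, 101.5]
force: [-1.9, 4.1, 1.7]
grip_width: 0.0004
```

Call:
{"method": "apply_moves", "body": {"targets": [[[0.2,-1,0],[0,0,0]],[[0.2,-1,0],[0,0,0]]]}}

```text
time_s: 9.9
tool_pos: [0.4741, -0.0425, 0.0594]
tool_rot: [-180.0, 0.0, 101.5]
force: [-1.1, 1.9, 0.4]
grip_width: 0.0009
```

Call:
{"method": "apply_moves", "body": {"targets": [[[0.2,-1,0],[0,0,0]],[[0.2,-1,0],[0,0,0]]]}}

```text
time_s: 10.1
tool_pos: [0.4746, -0.0444, 0.0595]
tool_rot: [-180.0, 0.1, 101.4]
force: [-0.5, 0.2, -1.0]
grip_width: 0.0004
```

Call:
{"method": "apply_moves", "body": {"targets": [[[0.2,-1,0],[0,0,0]],[[0.2,-1,0],[0,0,0]]]}}

```text
time_s: 10.3
tool_pos: [0.4748, -0.045, 0.0596]
tool_rot: [180.0, 0.0, 101.4]
force: [-0.0, 1.6, -0.8]
grip_width: 0.0003
```

Call:
{"method": "apply_moves", "body": {"targets": [[[0.2,-1,0],[0,0,0]],[[0.2,-1,0],[0,0,0]],[[0.2,-1,0],[0,0,0]]]}}

```text
time_s: 10.6
tool_pos: [0.4749, -0.0457, 0.0595]
tool_rot: [-180.0, 0.0, 101.5]
force: [-0.6, 1.0, -0.0]
grip_width: 0.0003
```

Call:
{"method": "apply_moves", "body": {"targets": [[[0.2,-1,0],[0,0,0]],[[0.2,-1,0],[0,0,0]],[[0.2,-1,0],[0,0,0]]]}}

```text
time_s: 10.9
tool_pos: [0.4751, -0.0466, 0.0595]
tool_rot: [-180.0, 0.0, 101.5]
force: [-1.9, 0.7, -1.0]
grip_width: 0.0005
```

Call:
{"method": "apply_moves", "body": {"targets": [[[0.2,-1,0],[0,0,0]],[[0.2,-1,0],[0,0,0]],[[0.2,-1,0],[0,0,0]]]}}

```text
time_s: 11.2
tool_pos: [0.4753, -0.0475, 0.0596]
tool_rot: [-180.0, 0.0, 101.5]
force: [-2.3, 2.2, -0.4]
grip_width: 0.0003
```

Call:
{"method": "apply_moves", "body": {"targets": [[[0.1,-0.7,0],[0,0,0]],[[0.1,-0.7,0],[0,0,0]],[[0.1,-0.7,0],[0,0,0]]]}}

```text
time_s: 11.5
tool_pos: [0.4753, -0.0476, 0.0596]
tool_rot: [-180.0, -0.0, 101.5]
force: [-2.6, 4.7, 1.4]
grip_width: 0.0008
```

Call:
{"method": "apply_moves", "body": {"targets": [[[0.1,-0.7,0],[0,0,0]],[[0.1,-0.7,0],[0,0,0]],[[0.1,-0.7,0],[0,0,0]]]}}

```text
time_s: 11.8
tool_pos: [0.4753, -0.0477, 0.0595]
tool_rot: [-180.0, -0.1, 101.5]
force: [-2.8, 5.6, 1.2]
grip_width: 0.0005
```

It has stalled at y = -0.0477, exactly where the second notch was predicted, with force rising. I'll back off and lift.

Call:
{"method": "apply_moves", "body": {"targets": [[[-1,5,0],[0,0,0]],[[-3,15,0],[0,0,0]],[[-7,35,0],[0,0,0]],[[-9,45,10],[0,0,0]],[[-10,50,50],[0,0,0]],[[-10,60,95],[0,0,0]],[[-10,95,130],[0,0,0]],[[-10,130,150],[0,0,0]]]}}

```text
time_s: 12.6
tool_pos: [0.4673, 0.0818, 0.2139]
tool_rot: [179.6, 0.2, 101.3]
force: [1.5, -0.1, 0.2]
grip_width: 0.0005
```

Call:
{"method": "apply_moves", "body": {"targets": [[[0,40,0],[0,0,0]],[[0,80,10],[0,0,0]],[[0,120,20],[0,0,0]],[[0,150,20],[0,0,0]],[[0,150,20],[0,0,0]],[[0,150,20],[0,0,0]]]}}

```text
time_s: 13.2
tool_pos: [0.4656, 0.2315, 0.2301]
tool_rot: [180.0, 0.0, 101.6]
force: [0.4, -0.2, 0.6]
grip_width: 0.0006
```

Run:
```python
from h import *
pose=(.47407,-.08933,11.7);q=.0296
pt=env.read_camera("top");ps=env.read_camera("scene")
over(pt,pose,q,"t5.png",(225,150,360,225),4);over(ps,pose,q,"s5.png",(245,165,325,245),7)
a=cv2.imread("pics/t5.png");b=cv2.imread("pics/s5.png");o=np.zeros((600,800,3),np.uint8)
b=cv2.resize(b,(290,290));o[:300,:540]=a;o[305:595,:290]=b
save(ps,"s5r.png",(245,165,325,245),6);c=cv2.imread("pics/s5r.png");o[305:595,300:590]=cv2.resize(c,(290,290));cv2.imwrite("pics/c5.png",o)
print(env.get_obs()["tool_pos"],env.get_obs()["force"])
```

```text
[0.46597902 0.22962509 0.22965228] [-0.35540385 -0.66777566 -0.74401759]
```

View pics/c5.png

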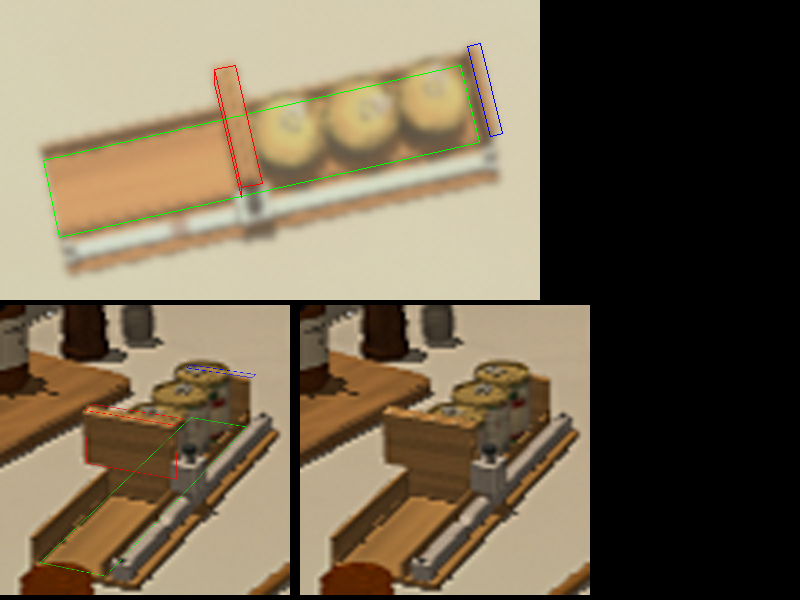

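View pics/s5r.png

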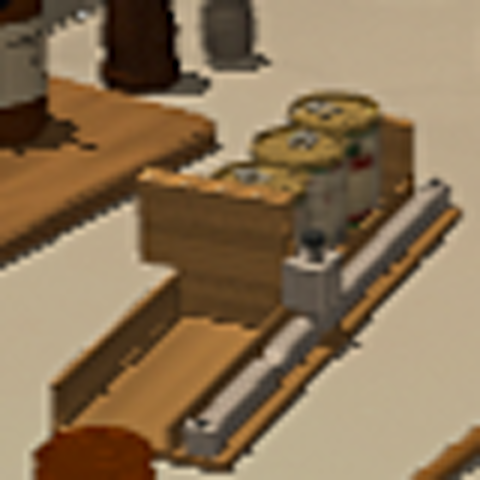

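The stop matches the notch 2 overlay in both views. Only notch 1 is exposed, at top-image px (180,225), and the knob sits low. The tins are upright in a closed row and the robot is clear.

```bash
python3 -c "
from cell import env
print(env.sign_off())"
```

```text
the job is handed in; nothing more can be done
None
```

I pushed the stop with the shut fingertips on its back face, over the first notch and into the second, then backed off and handed the job in at about 13.4 s. `sign_off` gave no verdict.

- **Force:** It dipped to about 0 and then rose to about 7 N at the first notch, with the tool at y ≈ +0.010. It dipped again near y = -0.044. The tool then stalled at y = -0.0477 with about 6 N and rising. The second notch was predicted at -0.048, and I stayed well below the 20 N that would force it out.
- **Pictures afterwards:** The stop lies on the position computed for the second notch in both camera views, and the knob is down. The three tins stand upright in a closed row, and the gripper is clear of everything.
- **Not confirmed:** The pin's drop was judged only from the force pattern and the picture, not measured. The final pictures I viewed were crops of the rack, so I did not recheck the mugs and bowl. The tool did not go near them while low. The rack fit had residuals up to 2 px on some corners, but they did not affect the push.

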